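Fit the key and the belt pulley to the bench rotator's shaft

TASK

Put the loose brass key upright into the slot of the bench drive's shaft, all the way to the bottom, then slide the toothed pulley down over shaft and key until it sits fully home on the shaft's collar. The slot may stand well off the drive's front to either side, so find it by eye or by feel; work gently, never forcing the parts, and leave the tape roll, the open vial and the petri dish where they are.

Things in the scene. Friction and masses are not known exactly. Their poses are not given: they have to be found in the camera images.
- drive: bench rotator drive, fixed; housing 120 (x) x 110 (y) x 50 mm high, dial and red rocker on its front (-x) face; origin: centre of its underside, below the shaft's axis. On top a dark collar 52 mm across (50 to 66 mm above the origin) and a steel shaft 28 mm across up to 90 mm. Both turn together about the vertical axis, stiffly (0.12 N m), and stay where left
- shaft_axis (a point): point on the shaft's axis at the collar's top, 66 mm above the drive's underside; its axes are the drive's and do not turn with the shaft. A thin stub 8 mm across stands on the axis from the shaft's end (24 mm above this point) up to 38 mm above it
- shaft_end (a point): point on the axis at the shaft's end face, 90 mm above the drive's underside. A slot 11 mm wide starts here in one side of the shaft, open upward and outward, its inner wall 7 mm from the axis (2 mm bevel on top). It points within 1.1 rad either way of the drive's front (-x); this angle is not reported. In the collar it is a closed pocket 7.3 to 19.7 mm from the axis, floor 38 mm below this point
- key: brass key, 11 (its x) x 9 (its y) x 52 mm tall, 40 g, foot chamfered 0.5 mm; origin: centre of its underside. Starts upright in the stand. In the slot its x lies along the slot's radius, its centre about 13.5 mm from the axis; fully down, its top 14 mm stand above the shaft's end, level with the stub, which is narrower than the key: fingers on its two faces 9 mm apart clear the stub
- key_stand: blue plastic block 64 x 44 x 26 mm, fixed, with a pocket in its middle (13.4 x 11.4 mm, 20 mm deep, floor 6 mm above its underside) that holds the key upright, key x along its x; 32 mm of the key stand out. Origin at the centre of its underside
- pulley: aluminium toothed pulley, about 0.25 kg, lying flat: disc 81 mm across, 16 mm high, above it a round boss 54 mm across up to 40 mm. Through bore 30 mm, with a keyway 11.5 mm wide reaching 20.5 mm from the axis on its -x side (yellow marks); lower rim chamfered 1.5 mm. Origin: centre of its underside, which lies on the collar's top when home
- tape: roll of adhesive tape lying flat, 98 mm across, 25 mm high; leave alone
- vial: open glass vial 26 mm across, 44 mm tall, upright; leave alone
- dish: glass petri dish base standing flat, 96 mm across, 18 mm high; leave alone
There are look-alikes about, which are no part of the job. Leave any turquoise look-alike of the pulley alone.

How it is judged (in metres and radians):
On the way, in this order (a step that is already met when the one before it is completed fails the run):
1. the key stands in the shaft's slot, its foot on the pocket's floor (z of key in the frame of drive below 0.055 m and horizontal distance between key and shaft_axis below 0.016 m and angle between key's own z axis and vertical below 0.15 rad), for 0.2 s.
2. the pulley sits home on the collar, over shaft and key (z of pulley in the frame of shaft_axis below 0.0025 m and horizontal distance between pulley and shaft_axis below 0.003 m and angle between pulley's own z axis and vertical below 0.06 rad), for 0.2 s.
At the end, for the whole second after the job is handed in: The key stands in the slot with its foot on the pocket's floor (within 3 mm), 11 to 16 mm from the shaft's axis and within 0.15 rad of upright; the pulley's underside lies on the collar's top (within 2.5 mm), centred on the shaft within 3 mm, level within 0.06 rad and at rest (all of step 1 and all of step 2 and z of key in the frame of drive above 0.049 m and horizontal distance between key and shaft_axis above 0.011 m and z of pulley in the frame of shaft_axis above -0.003 m and linear speed of pulley below 0.02 m/s); the robot touches nothing.
It fails at once if the key presses on the drive or its shaft with more than 30 N (contact force between key and drive above 30 N).
It fails at once if the pulley presses on the drive or its shaft with more than 35 N (contact force between pulley and drive above 35 N).
It fails at once if the pulley presses on the key with more than 35 N (contact force between pulley and key above 35 N).
It fails at once if the tape roll, the open vial or the petri dish moved more than 20 mm (distance of any of tape, vial, dish from where it was at the start of the episode above 0.02 m).
It fails at once if the open vial tipped over (angle between vial's own z axis and vertical above 0.5 rad).
It also fails if it takes over 72 s, if anything falls off the work surface, if the arm or the gripper's body presses on something with over 40 N, if the wrist force passes 120 N, or if a joint passes its speed limit or range.

ROBOT

A 6-joint arm with a two-finger parallel gripper is mounted at the origin on a cart in front of the work surface, level with it; the furniture and walls round the work are solid. World frame = base frame: x ahead of the robot, y to its left, z up, the work surface at z = 0. Lengths are in mm, angles in rad, forces in N, time in s.
With the tool pointing down it reaches from about 300 to 775 mm from the base axis. Payload 14.6 kg.
Tool frame: the origin (TCP) lies at the very end of the fingers, on their centre line; the grasp point (between the pads) lies 19 mm behind it; z points along the fingers, y is the line along which they close (so a half turn about z gives the same grasp; the last joint's range is limited). The gripper opens to 94 mm and grips with 3 to 60 N. Pads are 16 mm wide; open, the fingers measure 119 mm over their backs; the gripper's body (75 mm by 177 mm) begins 78 mm behind the grasp point.
Start: joints at [1.108, 0.3, 1.521, -0, 1.321, -0.067], TCP at [212.047, 507.469, 205.446] pointing down, gripper open.
Joint ranges: [-3.03, 3.03], [-0.79, 2.21], [0.23, 2.52], [-1.04, 4.18], [0, 3.07], [-2.55, 2.55]. Speed limits (rad/s): [2.22, 2.22, 2.57, 3.14, 3.14, 3.14].

INTERFACE

Orientations are given as [roll, pitch, yaw] about the fixed x, y, z axes, in that order (R = Rz(yaw) Ry(pitch) Rx(roll)).
In Python, from cell import manip gives the robot as it stands.
- The arm moves only by the tool servo_tool, never from a script. Its argument "motion" is a list that holds one entry, the list of rows, each a list of 7 numbers: the shift along the world's x, y, z as a fraction of full scale, then the turn, a rotation vector about the world's x, y, z as a fraction of full scale, then the closure, from 0 (fully open) to 1 (shut). In form: [[[x, y, z, rx, ry, rz, gripper], ...]]. A call has 1 to 10 rows; each row is the pose to reach, as a shift and turn from the pose commanded when the call began, turning the shorter way round; what a row does not reach only later rows make up. Full scale, the value 1, is 0.5 m for a shift and pi rad for a turn. A row lasts 1/10 s, in which the tool goes at most 50 mm and 8.59 degrees, less where a joint would pass 70% of its speed; a pose out of reach is approached as far as the arm can. A call with a number of a shift or a turn outside -1 to 1 is refused whole. A call with a gripper value outside its range is refused whole. The fingers move at their own pace and stop on an object; "newtons" is the grip in N (left out, the last holds). Time passes only in rows, so rows that repeat a pose let the fingers close. It gives the time, the measured TCP pose, the force, the opening and the grip force at its end, in the units of the state.
- manip.read_state(): the state, without advancing time (a new reading comes with each control period).
- manip.camera(name): name is "side" or "top" or "wrist"; returns a dict with "frame" (400x640x3 uint8, red, green, blue), "range_z" (400x640 float32, mm along the optical axis (not along the pixel's ray), 0 where there is no reading), "vfov" (degrees; the focal length in pixels is half the picture's height over the tangent of half this angle, whatever the lens; pixels are square), "cx", "cy" (the principal point, pixels), "k1" (the pictures are not rectified: a ray, as slopes to the right and down, at radius r is drawn at 1 + k1 r^2 times it, then the intrinsics apply), "cam_to_world" (4x4, takes a point from camera to world coordinates). Camera axes: x right, y down, z forward; pixel columns grow to the right and rows downward; lengths in mm; the calibration is good to about 2 mm. A picture is of the moment at which its call begins.
- manip.sign_off(): hands the job in; it is judged then, once.
The state is a dict: "clock": time; "joints": joint angles; "qd": joint speeds; "effort": joint torques, N m; "eef_pos": TCP position; "eef_rot": TCP orientation; "wrist_force": force on the tool from outside, world axes, zero at the start; "moment": the same for the moment, N m; "finger_gap": finger opening in mm; "finger_force": force on a finger pad.
Only numpy, scipy, OpenCV 4.12 (cv2) and the standard library are available. Lean on these libraries where they do the work, as an engineer would, in place of code of your own. Each camera call takes 0.05 s, during which the arm holds its last target. There are 200 camera calls.

## Working session

There is one attempt and no reset: what is moved stays moved. The work goes in short steps, Python scripts to look and compute and a tool call to move; the robot and the scene stay as the last step left them, time stands still between calls to the robot, and variables do not carry over. Pictures are saved under pics/ and viewed, at most 10 in all, crops included, and the job is handed in when it is done.

Besides the shell and the picture viewer there is one more tool, called by a JSON object that holds its "fn" and its "kwargs". servo_tool: Moves the arm, as the interface text tells. Its arguments: {"type":"object","properties":{"motion":{"type":"array"},"newtons":{"type":"number"}},"required":["motion"]}

```bash
ls; mkdir -p pics; cat > h.py <<'E'
import numpy as np, cv2
from cell import manip
def shot(n,save=None):
    c=manip.camera(n)
    if save: cv2.imwrite(f'pics/{save}.png',c['frame'][:,:,::-1])
    np.savez(f'/tmp/{save or n}.npz',**c)
    return c
def ray(c,u,v):
    f=200/np.tan(np.radians(float(c['vfov']))/2)
    K=np.array([[f,0,c['cx']],[0,f,c['cy']],[0,0,1.]])
    p=cv2.undistortPointsIter(np.array([[[u,v]]],float),K,np.array([c['k1'],0,0,0.]),None,None,(3,50,1e-9))[0,0]
    T=np.array(c['cam_to_world']); d=np.array([p[0],p[1],1.])
    return T[:3,3],T[:3,:3]@d
def plane(c,u,v,z):
    o,d=ray(c,u,v); return o+d*(z-o[2])/d[2]
def pt(c,u,v):
    o,d=ray(c,u,v); return o+d*c['range_z'][int(round(v)),int(round(u))]
def cloud(c):
    f=200/np.tan(np.radians(float(c['vfov']))/2)
    K=np.array([[f,0,c['cx']],[0,f,c['cy']],[0,0,1.]])
    uv=np.mgrid[0:400,0:640][::-1].reshape(2,-1).T.astype(float)
    p=cv2.undistortPointsIter(uv[:,None],K,np.array([c['k1'],0,0,0.]),None,None,(3,30,1e-9))[:,0]
    T=np.array(c['cam_to_world']); z=c['range_z'].reshape(-1,1)
    P=np.c_[p*z,z]@T[:3,:3].T+T[:3,3]
    P[z[:,0]==0]=np.nan
    return P.reshape(400,640,3)
E
python3 - <<'E'
from h import *
for n in ['top','side','wrist']:
    c=shot(n,n+'0'); print(n,c['vfov'],c['cx'],c['cy'],c['k1'],np.round(c['cam_to_world'],3).tolist(),(c['range_z']>0).mean())
a=[cv2.imread(f'pics/{n}0.png') for n in ['top','side','wrist']]
print(manip.read_state())
E
```

```text
pics
top 47.4608838476139 317.91644593027354 198.6516714244268 -0.05900792768720575 [[0.001, -0.988, 0.152, 406.593], [-1.0, -0.001, -0.001, -0.282], [0.001, -0.152, -0.988, 1105.823], [0.0, 0.0, 0.0, 1.0]] 0.9959921875
side 50.55207863705252 320.63424566178116 206.87031210923348 0.03621833241131369 [[0.881, -0.293, 0.372, 203.237], [-0.473, -0.555, 0.684, -629.688], [0.006, -0.779, -0.627, 690.286], [0.0, 0.0, 0.0, 1.0]] 0.9961484375
wrist 66.98125513451112 319.38418774094373 197.5023182448116 -0.02898770612384586 [[0.386, 0.889, 0.248, 141.757], [0.923, -0.371, -0.104, 537.346], [-0.0, 0.269, -0.963, 383.541], [0.0, 0.0, 0.0, 1.0]] 0.99629296875
{'clock': 0.15, 'joints': array([ 1.10843176e+00,  3.00356279e-01,  1.52141026e+00,  1.94541837e-05,
        1.32071367e+00, -6.65905284e-02]), 'qd': array([ 0.00092171, -0.00263094, -0.00128903, -0.00138084, -0.00015968,
        0.00088871]), 'effort': array([-8.85788286e-04, -5.31952608e+01, -3.52821958e+01,  7.07797450e-02,
        2.35939119e-02, -6.91453465e-05]), 'eef_pos': array([211.9443571 , 507.31401855, 205.02158163]), 'eef_rot': array([-3.14070832e+00, -7.78619787e-05,  2.74581376e+00]), 'wrist_force': array([-1.40169816,  0.15298791,  0.44427201]), 'moment': array([-0.04303919,  0.02723153, -0.00590208]), 'finger_force': 0.0, 'finger_gap': 93.81731490672091}
```

View pics/top0.png

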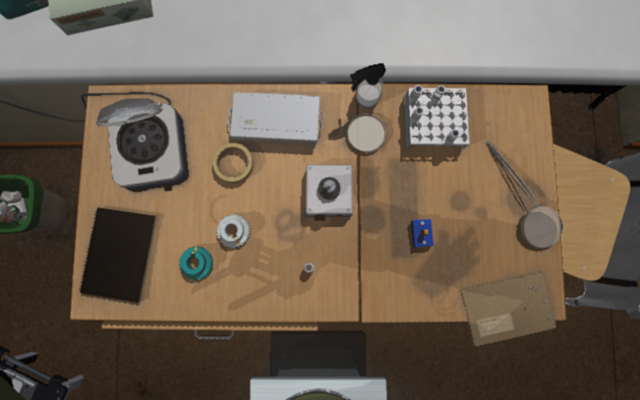

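View pics/side0.png

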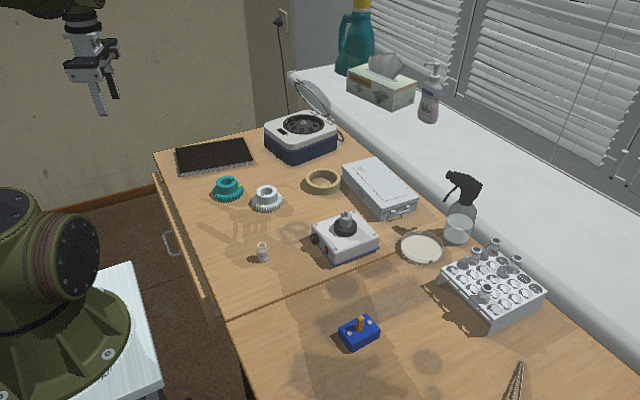

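Top view: key upright in the blue stand at (422,233), the drive at (330,190), aluminium pulley at (233,231), vial at (308,270), tape at (232,163) and dish at (366,134). Candidates for the pulley are aluminium (233,231) and turquoise (196,262, leave alone). For the key, the only brass upright is at (424,233). The side view shows the same: pulley (267,197), turquoise (228,188), key (361,323), shaft (346,222).

```bash
python3 - <<'E'
from h import *
ld=lambda n:dict(np.load(f'/tmp/{n}.npz'))
t=ld('top0'); s=ld('side0')
Pt=cloud(t);Ps=cloud(s)
def box(P,x,y,zr): 
    m=(abs(P[...,0]-x[0])<x[1])&(abs(P[...,1]-y[0])<y[1])&(P[...,2]>zr[0])&(P[...,2]<zr[1]); return m
print('table',[np.nanmedian(Pt[290:310,250:290,2]),np.nanmedian(Ps[280:300,270:290,2])])
for nm,(u,v) in dict(key=(424,233),drive=(330,190),pul=(233,231),vial=(308,270),tape=(232,163),dish=(366,134)).items():
    p=Pt[v,u]; print(nm,np.round(p))
def fit(P,m,nm):
    if m.sum()<5: print(nm,'few');return
    q=P[m]; r=cv2.minAreaRect(q[:,:2].astype(np.float32)); (c,rad)=cv2.minEnclosingCircle(q[:,:2].astype(np.float32))
    print(nm,m.sum(),'rect',np.round(r[0],1),np.round(r[1],1),round(r[2],1),'circ',np.round(c,1),round(rad,1),'med z',np.round(np.median(q[:,2]),1),'max',np.round(q[:,2].max(),1))
hs={k:cv2.cvtColor(c['frame'],cv2.COLOR_RGB2HSV) for k,c in (('t',t),('s',s))}
for k,P in (('t',Pt),('s',Ps)):
    h=hs[k]
    blue=(h[...,0]>105)&(h[...,0]<130)&(h[...,1]>150)
    kx=Pt[233,424]; st=box(P,(kx[0],60),(kx[1],60),(12,34)); fit(P,st&blue,k+' stand')
    fit(P,box(P,(kx[0],60),(kx[1],60),(40,80)),k+' key')
    d=Pt[190,330]; fit(P,box(P,(d[0],90),(d[1],90),(44,55)),k+' housing'); fit(P,box(P,(d[0],60),(d[1],60),(60,69)),k+' collar'); fit(P,box(P,(d[0],60),(d[1],60),(84,94)),k+' shaft');fit(P,box(P,(d[0],60),(d[1],60),(96,120)),k+' stub')
    p=Pt[231,233]; fit(P,box(P,(p[0],60),(p[1],50),(35,45)),k+' boss'); fit(P,box(P,(p[0],60),(p[1],50),(10,45)),k+' pulley')
    for n,(u,v) in dict(vial=(308,270),tape=(232,163),dish=(366,134),turq=(196,262)).items():
        q=Pt[v,u]; fit(P,box(P,(q[0],62),(q[1],62),(9,60)),k+' '+n)
E
```

```text
table [np.float64(-0.02485765957703734), np.float64(-0.15043381132329614)]
key [ 487. -247.   55.]
drive [582. -29.  92.]
pul [496. 206.  -2.]
vial [403.  22.  40.]
tape [667. 214.  -3.]
dish [ 740. -122.    4.]
t stand 323 rect [ 490.3 -250.3] [61.8 43.1] 3.0 circ [ 489.7 -250.5] 36.9 med z 26.0 max 32.5
t key 28 rect [ 491.  -250.3] [11.   8.1] 0.8 circ [ 491.1 -250.8] 6.4 med z 56.2 max 61.7
t housing 1880 rect [587.9 -25.3] [108.6 129.9] 89.4 circ [592.8 -25.6] 77.8 med z 49.6 max 55.0
t collar 245 rect [592.8 -25.9] [50.1 48.9] 0.0 circ [593.2 -26. ] 26.0 med z 65.6 max 68.9
t shaft 92 rect [593.6 -26.4] [26.2 23.6] 49.6 circ [592.7 -25.2] 14.1 med z 89.4 max 93.5
t stub 12 rect [592.8 -26.1] [6.8 4.6] 1.5 circ [593.1 -26.3] 3.8 med z 102.0 max 106.4
t boss 278 rect [495.6 202.9] [51.9 52.7] 0.4 circ [496.8 203. ] 27.5 med z 39.7 max 44.8
t pulley 736 rect [496.4 202. ] [79.  79.2] 68.6 circ [496.4 202.1] 40.5 med z 18.1 max 44.8
t vial 93 rect [409.6  21.8] [23.1 23. ] 45.3 circ [409.6  21.8] 12.6 med z 35.2 max 48.7
t tape 703 rect [674.1 206.9] [ 97.8 119.8] 83.3 circ [676.6 
[... 632 characters left out ...]
 26.6] 57.8 circ [591.4 -27.6] 15.3 med z 90.0 max 93.7
s stub 17 rect [592.2 -28. ] [9.2 6.7] 60.5 circ [592.8 -27.9] 5.0 med z 103.1 max 107.8
s boss 192 rect [495.8 201.9] [54.2 51.2] 68.2 circ [495.3 203.4] 28.4 med z 40.3 max 42.9
s pulley 582 rect [494.2 195.9] [66.3 78. ] 69.1 circ [494.3 200.8] 41.1 med z 25.3 max 42.9
s vial 189 rect [409.3  18.9] [24.3 24.1] 29.0 circ [408.7  19.9] 14.4 med z 32.0 max 47.3
s tape 650 rect [673.1 208.7] [102.5 117.6] 84.3 circ [676.  195.9] 66.3 med z 23.3 max 48.2
s dish 326 rect [ 742.1 -122.9] [98.9 96.8] 27.0 circ [ 743.2 -122.2] 50.8 med z 15.1 max 21.0
s turq 554 rect [432.9 280.5] [ 68.6 107.3] 74.8 circ [431.2 272.5] 59.2 med z 24.3 max 43.8
```

{"fn": "servo_tool", "kwargs": {"motion": [[[0.568,-0.61,-0.08,0,0,0,0],[0.568,-0.61,-0.08,0,0,0,0],[0.568,-0.61,-0.08,0,0,0,0],[0.568,-0.61,-0.08,0,0,0,0],[0.568,-0.61,-0.08,0,0,0,0],[0.568,-0.61,-0.08,0,0,0,0],[0.568,-0.61,-0.08,0,0,0,0],[0.568,-0.61,-0.08,0,0,0,0],[0.568,-0.61,-0.08,0,0,0,0],[0.568,-0.61,-0.08,0,0,0,0]]]}}

```text
clock: 1.15
eef_pos: [497.1, 200.5, 164.7]
eef_rot: [-3.141, -0.001, 2.743]
wrist_force: [-0.9, 0.3, 0.6]
finger_gap: 94.2
finger_force: 0.0
```

```bash
python3 - <<'E'
from h import *
s=manip.read_state(); print(s['clock'],s['eef_pos'],s['eef_rot'],s['joints'])
c=shot('wrist','w1')
E
```

```text
1.15 [497.09263444 200.50120123 164.71198863] [-3.14072502e+00 -7.54882834e-04  2.74251162e+00] [ 3.15134521e-01  3.06469120e-01  1.61044336e+00 -1.71209372e-04
  1.22581890e+00 -8.56523108e-01]
```

View pics/w1.png

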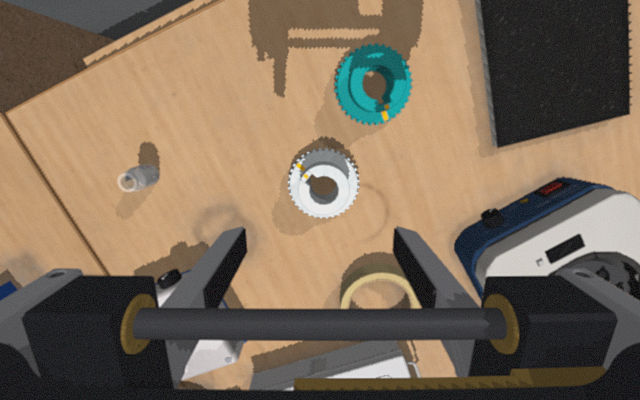

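The wrist view shows the aluminium pulley at (323,184), its keyway marked yellow at about (303,172). The turquoise one is at (374,84) and the vial at (130,180). Next I measure the keyway and look at the drive.

```bash
python3 - <<'E'
from h import *
c=dict(np.load('/tmp/w1.npz')); P=cloud(c); h=cv2.cvtColor(c['frame'],cv2.COLOR_RGB2HSV)
m=np.zeros((400,640),bool); m[140:225,280:365]=1
y=m&(h[...,0]>18)&(h[...,0]<35)&(h[...,1]>150)&(h[...,2]>120)
print(y.sum()); vv,uu=np.nonzero(y); print([(u,v,*np.round(P[v,u]).astype(int),) for u,v in zip(uu,vv)])
for lo,hi in ((36,43),(12,20)):
    b=m&(P[...,2]>lo)&(P[...,2]<hi); q=P[b]
    print(lo,b.sum(),cv2.minEnclosingCircle(q[:,:2].astype(np.float32)),np.median(q[:,2]))
b=m&(P[...,2]>36)&(P[...,2]<43)
ctr=np.array(cv2.minEnclosingCircle(P[b][:,:2].astype(np.float32))[0])
# keyway: low-lying points inside boss radius 16..20
d=P[...,:2]-ctr; r=np.hypot(d[...,0],d[...,1])
# cast onto top plane z=40
o=ray(c,0,0)[0]; k=(40-o[2])/(P[...,2]-o[2]); Q=o+(P-o)*k[...,None]
d=Q[...,:2]-ctr; r=np.hypot(d[...,0],d[...,1]); w=m&(r>16.5)&(r<20)&(P[...,2]<34)
a=np.degrees(np.arctan2(d[w][:,1],d[w][:,0])); print('keyway ang',np.sort(a%360).round())
E
cp pics/w1.png /tmp
```

```text
38
[(np.int64(298), np.int64(163), np.int64(466), np.int64(189), np.int64(16)), (np.int64(297), np.int64(164), np.int64(467), np.int64(187), np.int64(14)), (np.int64(298), np.int64(164), np.int64(467), np.int64(188), np.int64(15)), (np.int64(299), np.int64(164), np.int64(467), np.int64(190), np.int64(16)), (np.int64(297), np.int64(165), np.int64(468), np.int64(187), np.int64(16)), (np.int64(298), np.int64(165), np.int64(468), np.int64(188), np.int64(15)), (np.int64(299), np.int64(165), np.int64(468), np.int64(189), np.int64(16)), (np.int64(300), np.int64(165), np.int64(469), np.int64(190), np.int64(16)), (np.int64(301), np.int64(165), np.int64(469), np.int64(191), np.int64(17)), (np.int64(297), np.int64(166), np.int64(469), np.int64(187), np.int64(16)), (np.int64(298), np.int64(166), np.int64(469), np.int64(188), np.int64(16)), (np.int64(299), np.int64(166), np.int64(469), np.int64(189), np.int64(15)), (np.int64(300), np.int64(166), np.int64(470), np.int64(190), np.int64(16)), (np.int64(301), np.int64(166), np.int64(470), np.int64(191), np.int64(16)), (np.int64(302), np.int64(166), n
[... 1456 characters left out ...]
, np.int64(193), np.int64(41)), (np.int64(306), np.int64(176), np.int64(478), np.int64(194), np.int64(41)), (np.int64(307), np.int64(176), np.int64(479), np.int64(195), np.int64(40)), (np.int64(305), np.int64(177), np.int64(479), np.int64(193), np.int64(40)), (np.int64(306), np.int64(177), np.int64(479), np.int64(194), np.int64(40))]
36 1389 ((499.2971496582031, 204.82708740234375), 27.199996948242188) 39.35480316249891
12 1591 ((499.1203308105469, 204.9856719970703), 40.42231750488281) 15.341798772590266
keyway ang [187. 190. 191. 192. 193. 193. 195. 195. 197. 197. 198. 200. 200. 202.
 202. 202. 204. 204. 206. 207. 207. 209. 209. 210. 211. 212. 213. 214.
 216. 217. 217. 218. 220. 220. 221.]
```

{"fn": "servo_tool", "kwargs": {"motion": [[[0.19,-0.45,0.06,0,0,0.12,0],[0.19,-0.45,0.06,0,0,0.12,0],[0.19,-0.45,0.06,0,0,0.12,0],[0.19,-0.45,0.06,0,0,0.12,0],[0.19,-0.45,0.06,0,0,0.12,0],[0.19,-0.45,0.06,0,0,0.12,0],[0.19,-0.45,0.06,0,0,0.12,0],[0.19,-0.45,0.06,0,0,0.12,0]]]}}

```text
clock: 2.0
eef_pos: [590.6, -20.7, 195.3]
eef_rot: [3.141, -0.0, 3.124]
wrist_force: [0.0, 0.5, -0.3]
finger_gap: 94.0
finger_force: 0.0
```

```bash
python3 - <<'E'
from h import *
s=manip.read_state(); print(s['clock'],s['eef_pos'],s['eef_rot'],s['joints'])
c=shot('wrist','w2')
T=c['cam_to_world']
cr=c['frame'][100:260,220:420,::-1]; cv2.imwrite('pics/w2c.png',cv2.resize(cr,None,fx=3.5,fy=3.5,interpolation=cv2.INTER_CUBIC))
E
```

```text
2.0 [590.55076998 -20.70714087 195.30381   ] [ 3.14131032e+00 -4.61759533e-04  3.12438235e+00] [-9.71396325e-02  3.99374293e-01  1.41137248e+00  2.51751768e-04
  1.33132872e+00 -1.65078536e+00]
```

View pics/w2c.png

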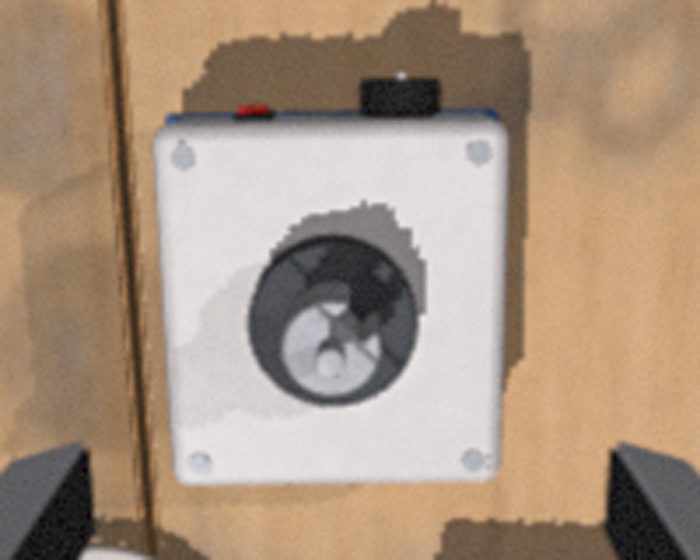

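The close view shows the shaft top around crop (330,350), with the slot opening toward the upper right at about (370,320), so between −x and +y. I'll measure it by depth.

```bash
cat > slot.py <<'E'
from h import *
c=shot('wrist','w3'); P=cloud(c); s=manip.read_state(); print(s['clock'],s['eef_pos'],s['eef_rot'])
m=np.zeros((400,640),bool); m[60:300,180:460]=1
def circ(lo,hi,x=592,y=-26,rr=45):
    b=m&(P[...,2]>lo)&(P[...,2]<hi)&(np.hypot(P[...,0]-x,P[...,1]-y)<rr); q=P[b][:,:2].astype(np.float32)
    return cv2.minEnclosingCircle(q),b.sum(),np.median(P[b][:,2])
print('collar',circ(62,69.5),'shaft',circ(86.5,93),'stub',circ(100,110))
ctr=np.array(circ(86.5,93)[0][0])
o=ray(c,0,0)[0]; k=(90-o[2])/(P[...,2]-o[2]); Q=o+(P-o)*k[...,None]
d=Q[...,:2]-ctr; r=np.hypot(d[...,0],d[...,1]); w=m&(r>8.5)&(r<12.5)&(P[...,2]<85)
a=np.degrees(np.arctan2(d[w][:,1],d[w][:,0])); print('slot',np.sort(a%360).round())
# below: bright/dark
b=m&(P[...,2]>44)&(P[...,2]<54)&(np.hypot(P[...,0]-592,P[...,1]+26)<90); print('house',cv2.minAreaRect(P[b][:,:2].astype(np.float32)))
cr=c['frame'][140:230,280:370,::-1]; cv2.imwrite('pics/w3c.png',cv2.resize(cr,None,fx=6,fy=6,interpolation=cv2.INTER_CUBIC))
E
python3 slot.py
```

```text
2.1 [590.6206258  -20.71125371 195.44873591] [ 3.14144697e+00 -2.31458856e-04  3.12488619e+00]
collar (((595.5277709960938, -25.661174774169922), 26.102251052856445), np.int64(1060), np.float64(65.2667937939832)) shaft (((595.365478515625, -25.873653411865234), 14.12884521484375), np.int64(465), np.float64(89.2452960725301)) stub (((595.3756713867188, -25.605722427368164), 4.137692928314209), np.int64(63), np.float64(103.36171156081923))
slot [109. 111. 112. 114. 116. 116. 119. 119. 121. 121. 123. 125. 126. 127.
 128. 129. 130. 133. 133. 134. 137. 137. 138. 140. 141. 142. 144. 145.
 146. 147. 148. 150. 150. 152. 155. 155. 156. 157. 159. 161. 162. 164.
 168.]
house ((589.89111328125, -25.732654571533203), (128.86167907714844, 109.66439056396484), 0.08128649741411209)
```

```bash
python3 - <<'E'
from h import *
for n,tcp in (('w3',[590.6,-20.7,195.4]),('w1',[497.1,200.5,164.7])):
    c=dict(np.load(f'/tmp/{n}.npz')); P=cloud(c); T=c['cam_to_world']
    psi=3.1249 if n=='w3' else 2.7425
    d=P-np.array(tcp); x=d[...,0]*np.cos(psi)+d[...,1]*np.sin(psi); y=d[...,0]*np.sin(psi)-d[...,1]*np.cos(psi); z=-d[...,2]
    for sg in (1,-1):
        m=(abs(x)<40)&(sg*y>30)&(sg*y<75)&(z>-15)&(z<15)
        print(n,sg,m.sum(), 'x',np.percentile(x[m],[0,2,50,98,100]).round(1),'y',np.percentile(y[m],[0,2,50,98,100]).round(1),'z',np.percentile(z[m],[50,98,100]).round(1))
E
```

```text
w3 1 329 x [-10.   -9.5   5.9   7.9   8.2] y [46.9 46.9 47.5 57.7 59. ] z [-8.4  0.   1. ]
w3 -1 329 x [-9.9 -9.1  5.8  8.   8.3] y [-58.6 -57.9 -47.3 -46.7 -46.5] z [-8.6  0.3  1.4]
w1 1 332 x [-10.2  -9.    6.    8.1   8.3] y [47.2 47.5 48.1 58.7 59.7] z [-8.7 -0.   1.7]
w1 -1 331 x [-10.2  -9.    5.8   8.    8.4] y [-58.3 -57.3 -46.8 -46.1 -46. ] z [-8.5  0.   1.2]
```

Slot points to 138° (consistent ±31° edges), and the wrist camera agrees with the fingers' true position. Next, a close look at the key.

{"fn": "servo_tool", "kwargs": {"motion": [[[-0.197,-0.461,-0.11,0,0,0.012,0],[-0.197,-0.461,-0.11,0,0,0.012,0],[-0.197,-0.461,-0.11,0,0,0.012,0],[-0.197,-0.461,-0.11,0,0,0.012,0],[-0.197,-0.461,-0.11,0,0,0.012,0],[-0.197,-0.461,-0.11,0,0,0.012,0],[-0.197,-0.461,-0.11,0,0,0.012,0],[-0.197,-0.461,-0.11,0,0,0.012,0],[-0.197,-0.461,-0.11,0,0,0.012,0]]]}}

```text
clock: 3.0
eef_pos: [493.4, -251.5, 140.9]
eef_rot: [-3.141, 0.001, -3.12]
wrist_force: [0.4, 0.2, 0.2]
finger_gap: 94.2
finger_force: 0.0
```

```bash
python3 - <<'E'
from h import *
c=shot('wrist','w4'); P=cloud(c); s=manip.read_state(); print(s['clock'],s['eef_pos'],s['eef_rot'],s['joints'])
def bx(lo,hi,rr,x=492,y=-251):
    b=(P[...,2]>lo)&(P[...,2]<hi)&(np.hypot(P[...,0]-x,P[...,1]-y)<rr); q=P[b]
    return b.sum(),cv2.minAreaRect(q[:,:2].astype(np.float32)),np.median(q[:,2])
print('stand',bx(22,30,50)); print('key',bx(54,64,25)); print('keyside',bx(32,64,25))
cv2.imwrite('pics/w4c.png',cv2.resize(c['frame'][100:260,220:420,::-1],None,fx=3.5,fy=3.5))
E
```

```text
3.05 [ 493.34791277 -251.62862339  140.83048228] [-3.14137492e+00  5.61857918e-04 -3.12054202e+00] [-5.37840606e-01  3.68481630e-01  1.58604193e+00  1.22233908e-04
  1.18647727e+00 -2.12973330e+00]
stand (np.int64(2524), ((493.4317932128906, -250.0734100341797), (64.43714141845703, 44.122467041015625), 3.4536004066467285), np.float64(25.425097202043588))
key (np.int64(123), ((493.4111022949219, -250.09861755371094), (11.473706245422363, 8.696372032165527), 8.998574256896973), np.float64(57.27575973811503))
keyside (np.int64(176), ((493.26617431640625, -250.18612670898438), (11.347966194152832, 8.948180198669434), 3.372295618057251), np.float64(56.871701544258855))
```

View pics/w4c.png

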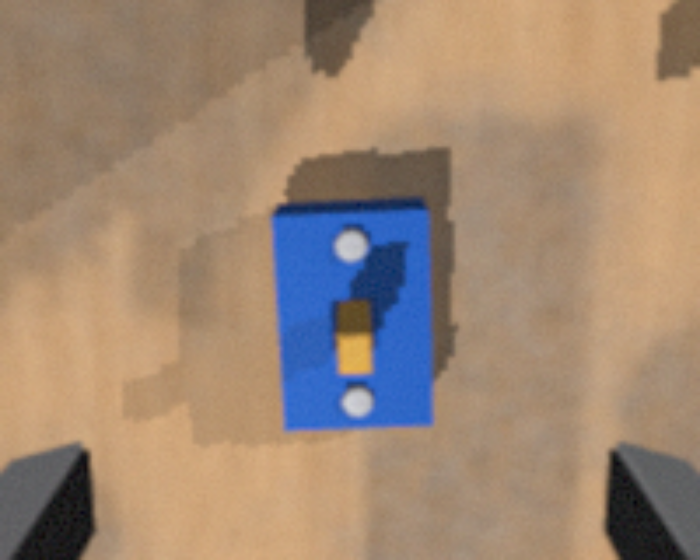

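The crop shows the brass key (crop 353,338) standing in the middle of the blue stand, between its two screw heads. Measured: 493.4, −250.1, top ~57.5, yaw 3.4°, size 11×9, which matches. Grasping the top 11.5 mm.

{"fn": "servo_tool", "kwargs": {"motion": [[[0,0.003,-0.1,0,0,0.0125,0.3],[0,0.003,-0.17,0,0,0.0125,0.6],[0,0.003,-0.1886,0,0,0.0125,0.7],[0,0.003,-0.1886,0,0,0.0125,0.8],[0,0.003,-0.1886,0,0,0.0125,1],[0,0.003,-0.1886,0,0,0.0125,1],[0,0.003,-0.1886,0,0,0.0125,1],[0,0.003,-0.1886,0,0,0.0125,1],[0,0.003,-0.1886,0,0,0.0125,1],[0,0.003,-0.1886,0,0,0.0125,1]]], "newtons": 20}}

```text
clock: 4.05
eef_pos: [492.6, -251.6, 46.3]
eef_rot: [-3.141, 0.0, -3.083]
wrist_force: [0.2, 0.4, -0.4]
finger_gap: 17.4
finger_force: 0.0
```

{"fn": "servo_tool", "kwargs": {"motion": [[[0,0,0,0,0,0,1],[0,0,0,0,0,0,1],[0,0,0,0,0,0,1],[0,0,0,0,0,0,1]]]}}

```text
clock: 4.45
eef_pos: [492.6, -251.6, 46.2]
eef_rot: [-3.142, -0.0, -3.083]
wrist_force: [-0.1, -0.3, -0.0]
finger_gap: 8.7
finger_force: 20.0
```

```bash
python3 - <<'E'
from h import *
s=manip.read_state(); print({k:np.round(s[k],2) for k in s})
E
```

```text
{'clock': np.float64(4.45), 'joints': array([-0.54,  0.49,  1.66, -0.  ,  0.99, -2.17]), 'qd': array([ 0., -0.,  0., -0.,  0., -0.]), 'effort': array([ 1.300e-01, -5.753e+01, -2.913e+01,  2.000e-02,  8.000e-02,
        0.000e+00]), 'eef_pos': array([ 492.56, -251.56,   46.15]), 'eef_rot': array([-3.14, -0.  , -3.08]), 'wrist_force': array([-0.07, -0.27, -0.03]), 'moment': array([0.01, 0.02, 0.  ]), 'finger_force': np.float64(19.95), 'finger_gap': np.float64(8.73)}
```

{"fn": "servo_tool", "kwargs": {"motion": [[[0,0,0.09,0,0,0,1],[0,0,0.18,0,0,0,1],[0.04,0.07,0.22,0,0,-0.04,1],[0.12,0.2,0.22,0,0,-0.09,1],[0.18,0.3,0.22,0,0,-0.13,1],[0.22,0.38,0.22,0,0,-0.18,1],[0.243,0.418,0.22,0,0,-0.22,1],[0.243,0.418,0.22,0,0,-0.252,1],[0.243,0.418,0.22,0,0,-0.252,1],[0.243,0.418,0.22,0,0,-0.252,1]]]}}

```text
clock: 5.45
eef_pos: [613.7, -43.0, 155.9]
eef_rot: [-3.141, -0.0, 2.411]
wrist_force: [-0.1, -0.3, -0.1]
finger_gap: 8.9
finger_force: 20.0
```

```bash
cat > m.py <<'E'
from h import *
import sys
c=shot('wrist',sys.argv[1]); P=cloud(c); s=manip.read_state(); print(s['clock'],s['eef_pos'],s['eef_rot'],s['finger_gap'],s['wrist_force'])
tcp=s['eef_pos']; psi=s['eef_rot'][2]
ex=np.array([np.cos(psi),np.sin(psi)]); ey=np.array([np.sin(psi),-np.cos(psi)])
D=P[...,:2]-tcp[:2]; X=D@ex; Y=D@ey; Z=P[...,2]-tcp[2]
def circ(lo,hi,x=595,y=-26,rr=40):
    b=(P[...,2]>lo)&(P[...,2]<hi)&(np.hypot(P[...,0]-x,P[...,1]-y)<rr); q=P[b][:,:2].astype(np.float32)
    cc=cv2.minEnclosingCircle(q); t=np.array(cc[0])-tcp[:2]; return np.round(cc[0],1),round(cc[1],1),'tool',np.round([t@ex,t@ey],1),b.sum()
print('collar',circ(62,69.5));print('shaft',circ(86.5,93,rr=18));print('stub',circ(97,110,rr=12))
ctr=circ(86.5,93,rr=18)[0]
o=ray(c,0,0)[0]; k=(90-o[2])/(P[...,2]-o[2]); Q=o+(P-o)*k[...,None]
d=Q[...,:2]-ctr; r=np.hypot(d[...,0],d[...,1]); w=(r>8.5)&(r<12.5)&(P[...,2]<85)
a=np.degrees(np.arctan2(d[w][:,1],d[w][:,0]))%360; print('slot',a.size,np.percentile(a,[0,5,50,95,100]).round(1),a.mean().round(1))
h=cv2.cvtColor(c['frame'],cv2.COLOR_RGB2HSV)
y=(h[...,0]>10)&(h[...,0]<30)&(h[...,1]>110)&(abs(X)<30)&(abs(Y)<20)&(Z>-60)&(Z<30)
if y.sum():
  for lo,hi in ((-45,-35),(-35,-20),(-20,-5),(-5,15)):
    w=y&(Z>lo)&(Z<hi); 
    if w.sum(): print('key',lo,w.sum(),'X',np.percentile(X[w],[5,50,95]).round(1),'Y',np.percentile(Y[w],[2,50,98]).round(1),'Zmin',Z[w].min().round(1))
cv2.imwrite(f'pics/{sys.argv[1]}c.png',cv2.resize(c['frame'][100:260,220:420,::-1],None,fx=3.5,fy=3.5,interpolation=cv2.INTER_CUBIC))
E
python3 m.py w5
```

```text
5.5 [613.5957934  -43.51551554 156.0459509 ] [-3.14123677e+00 -2.39006100e-04  2.41027647e+00] 8.769972141165617 [-0.076146   -0.89713204 -0.27325897]
collar (array([595.5, -25.8]), 26.1, 'tool', array([25.3,  1.1]), np.int64(1496))
shaft (array([595.5, -25.7]), 14.0, 'tool', array([25.4,  1.1]), np.int64(654))
stub (array([595.3, -25.7]), 4.0, 'tool', array([25.5,  1.1]), np.int64(91))
slot 63 [106.2 110.  137.7 163.4 168. ] 136.4
key -45 14 X [4.4 4.6 4.8] Y [-1.5  2.   5. ] Zmin -38.0
key -35 67 X [4.5 4.7 5.1] Y [-1.6  1.3  4.9] Zmin -34.9
key -20 84 X [4.6 4.9 5.3] Y [-2.   1.6  5.2] Zmin -19.7
key -5 372 X [-4.9  2.9  5.5] Y [-2.5  1.3  5.6] Zmin -4.9
```

View pics/w5c.png

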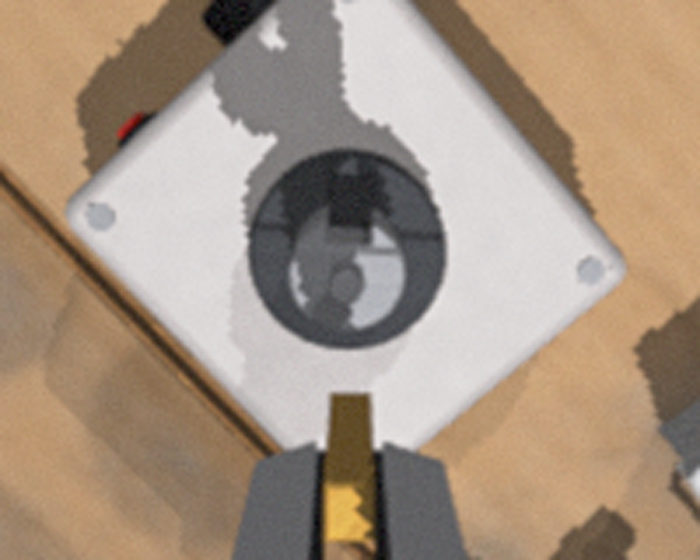

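The crop shows the key held upright and centred in the fingers at (350,450). The slot opens straight up in the picture at (355,200), aligned with the key. I'll measure again with the arm at rest.

```bash
sed -i "s/^c=shot('wrist',sys.argv\[1\]); P=cloud(c); s=manip.read_state();/s=manip.read_state(); c=shot('wrist',sys.argv[1]); P=cloud(c);/" m.py; python3 m.py w6
cat >> m.py <<'E'
# fingers at tip
for sg in (1,-1):
    w=(abs(X)<12)&(sg*Y>3)&(sg*Y<22)&(Z>-3)&(Z<6)&~y
    if w.sum(): print('finger',sg,np.percentile(X[w],[2,98]).round(1),np.percentile(Y[w],[2,98]).round(1))
E
python3 m.py w7|tail -2
```

```text
5.5 [613.5957934  -43.51551554 156.0459509 ] [-3.14123677e+00 -2.39006100e-04  2.41027647e+00] 8.769972141165617 [-0.076146   -0.89713204 -0.27325897]
collar (array([595.5, -25.8]), 26.1, 'tool', array([25.3,  1.1]), np.int64(1504))
shaft (array([595.3, -25.8]), 14.0, 'tool', array([25.4,  1. ]), np.int64(670))
stub (array([595.2, -25.7]), 3.9, 'tool', array([25.6,  1. ]), np.int64(90))
slot 63 [103.2 108.2 134.2 159.7 163.3] 134.0
key -45 15 X [4.  4.3 4.6] Y [-2.1  0.1  4.4] Zmin -38.4
key -35 65 X [4.2 4.4 4.8] Y [-2.   1.6  4.6] Zmin -34.8
key -20 85 X [4.3 4.7 4.9] Y [-2.4  0.9  4.8] Zmin -19.9
key -5 372 X [-5.1  2.8  5.2] Y [-3.1  0.9  5.2] Zmin -4.6
finger 1 [6.1 8.3] [ 5.9 13.6]
finger -1 [6.3 8.4] [-10.4  -3.5]
```

{"fn": "servo_tool", "kwargs": {"motion": [[[-0.0596,0.0534,0,0,0,0,1],[-0.0596,0.0534,0,0,0,0,1],[-0.0596,0.0534,-0.03,0,0,0,1],[-0.0596,0.0534,-0.0456,0,0,0,1],[-0.0596,0.0534,-0.0456,0,0,0,1],[-0.0596,0.0534,-0.0456,0,0,0,1]]]}}

```text
clock: 6.2
eef_pos: [584.4, -16.3, 133.6]
eef_rot: [-3.142, 0.0, 2.408]
wrist_force: [0.5, -0.4, 0.4]
finger_gap: 8.5
finger_force: 20.0
```

```bash
python3 m.py w8
```

```text
6.2 [584.42589572 -16.33202877 133.55271784] [-3.14156545e+00  3.92642902e-05  2.40781433e+00] 8.498117311549716 [ 0.5425187  -0.37788537  0.38458677]
collar (array([595.3, -25.7]), 26.1, 'tool', array([-14.4,   0.3]), np.int64(1140))
shaft (array([592.1, -22.6]), 13.1, 'tool', array([-9.9,  0.5]), np.int64(129))
stub (array([0., 0.]), 0.0, 'tool', array([ 445. , -379.2]), np.int64(0))
slot 29 [ 75.8  81.4 161.6 189.1 196.6] 140.5
key -45 25 X [4.1 4.3 4.7] Y [-2.9  1.6  5.1] Zmin -40.9
key -35 79 X [4.1 4.5 4.8] Y [-2.7  0.9  5.3] Zmin -34.9
key -20 91 X [4.4 4.7 5. ] Y [-2.5  0.9  4.9] Zmin -19.8
key -5 357 X [-4.4  3.1  5.2] Y [-3.   0.9  5.2] Zmin -5.0
finger 1 [6.5 8.6] [ 5.8 13.5]
finger -1 [6.3 8.4] [-10.4  -3.5]
```

View pics/w8c.png

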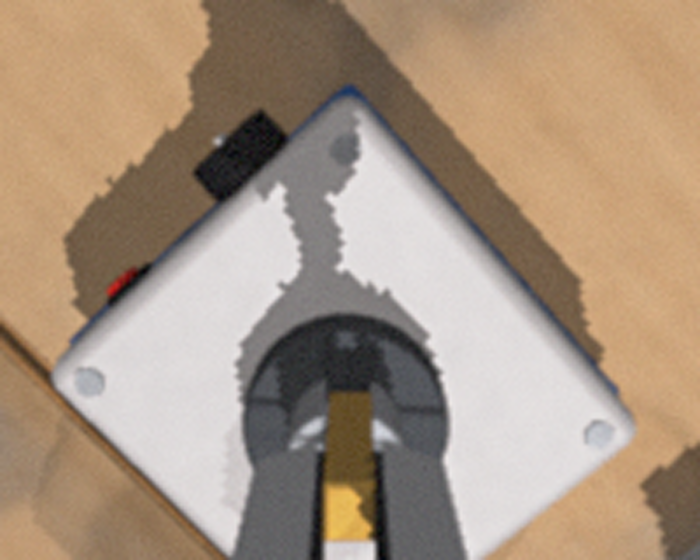

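```bash
python3 - <<'E'
from h import *
for n in ('w3','w6','w7'):
    c=dict(np.load(f'/tmp/{n}.npz')); P=cloud(c); ctr=np.array([595.4,-25.75])
    o=ray(c,0,0)[0]
    for zp,lim,r0,r1 in ((66,62,15.5,19),(90,84,9,13)):
        k=(zp-o[2])/(P[...,2]-o[2]); Q=o+(P-o)*k[...,None]; d=Q[...,:2]-ctr; r=np.hypot(*np.moveaxis(d,-1,0)); a=np.degrees(np.arctan2(d[...,1],d[...,0]))%360
        w=(r>r0)&(r<r1)&(P[...,2]<lim)&(P[...,2]>20)&(a>60)&(a<220)
        # mean perpendicular position -> angle
        v=d[w]; print(n,zp,w.sum(),np.percentile(a[w],[0,5,95,100]).round(1),np.degrees(np.arctan2(*v.mean(0)[::-1])).round(1))
E
```

```text
w3 66 34 [118.1 120.3 151.2 153.7] 135.5
w3 90 41 [114.5 116.8 161.3 164.6] 138.8
w6 66 49 [115.8 118.4 150.1 151.8] 134.0
w6 90 62 [103.8 108.7 159.3 163.8] 134.5
w7 66 49 [115.9 118.5 150.5 152.2] 134.3
w7 90 64 [103.7 108.8 160.2 164.8] 134.9
```

Slot angle refined to 134.3°. The key is already over the slot centre, so I only turn it slightly and lower it gently.

{"fn": "servo_tool", "kwargs": {"motion": [[[0,0,0,0,0,-0.02,1],[0,0,-0.003,0,0,-0.02,1],[0,0,-0.006,0,0,-0.02,1],[0,0,-0.009,0,0,-0.02,1],[0,0,-0.012,0,0,-0.02,1],[0,0,-0.015,0,0,-0.02,1],[0,0,-0.018,0,0,-0.02,1],[0,0,-0.018,0,0,-0.02,1]]]}}

```text
clock: 7.05
eef_pos: [584.1, -15.8, 124.1]
eef_rot: [-3.141, -0.0, 2.345]
wrist_force: [1.1, -0.1, 0.2]
finger_gap: 8.6
finger_force: 20.0
```

{"fn": "servo_tool", "kwargs": {"motion": [[[0,0,-0.005,0,0,0,1],[0,0,-0.01,0,0,0,1],[0,0,-0.015,0,0,0,1],[0,0,-0.02,0,0,0,1],[0,0,-0.025,0,0,0,1],[0,0,-0.025,0,0,0,1],[0,0,-0.025,0,0,0,1]]]}}

```text
clock: 7.75
eef_pos: [584.3, -15.8, 111.8]
eef_rot: [-3.142, -0.0, 2.345]
wrist_force: [-0.5, 0.4, -1.5]
finger_gap: 8.6
finger_force: 20.0
```

{"fn": "servo_tool", "kwargs": {"motion": [[[0.0007,-0.0007,-0.025,0,0,0,1],[0.0007,-0.0007,-0.025,0,0,0,1],[0.0007,-0.0007,-0.025,0,0,0,1]]]}}

```text
clock: 8.05
eef_pos: [584.4, -16.2, 98.8]
eef_rot: [-3.141, -0.001, 2.345]
wrist_force: [0.6, -0.1, -0.9]
finger_gap: 8.5
finger_force: 20.0
```

I repeated the z shift by mistake, but the foot went freely into the collar's pocket (58.6 mm, no force). Going down to the floor gently.

{"fn": "servo_tool", "kwargs": {"motion": [[[0,0,-0.003,0,0,0,1],[0,0,-0.006,0,0,0,1],[0,0,-0.009,0,0,0,1],[0,0,-0.011,0,0,0,1],[0,0,-0.012,0,0,0,1],[0,0,-0.013,0,0,0,1],[0,0,-0.013,0,0,0,1]]]}}

```text
clock: 8.75
eef_pos: [584.6, -16.1, 92.8]
eef_rot: [-3.142, -0.0, 2.345]
wrist_force: [0.5, -0.3, -0.9]
finger_gap: 8.8
finger_force: 20.0
```

{"fn": "servo_tool", "kwargs": {"motion": [[[0,0,-0.0006,0,0,0,1],[0,0,-0.0006,0,0,0,1],[0,0,-0.0006,0,0,0,0.75],[0,0,-0.0006,0,0,0,0.75],[0,0,-0.0006,0,0,0,0.75],[0,0,0.03,0,0,0,0.7],[0,0,0.1,0,0,0,0.3],[-0.04,0.04,0.12,0,0,0,0.1],[-0.04,0.04,0.12,0,0,0,0],[-0.04,0.04,0.12,0,0,0,0]]]}}

```text
clock: 9.75
eef_pos: [564.6, 3.9, 153.0]
eef_rot: [3.141, 0.0, 2.346]
wrist_force: [-0.5, -1.1, -0.7]
finger_gap: 56.7
finger_force: 0.0
```

```bash
python3 - <<'E'
from h import *
s=manip.read_state(); print(s['clock'],s['eef_pos'])
c=shot('wrist','w9'); P=cloud(c); h=cv2.cvtColor(c['frame'],cv2.COLOR_RGB2HSV)
y=(h[...,0]>10)&(h[...,0]<30)&(h[...,1]>110)&(np.hypot(P[...,0]-595,P[...,1]+26)<25)&(P[...,2]>60)
q=P[y]; t=q[q[:,2]>99]; print(y.sum(),'max z',q[:,2].max(),np.median(t[:,2]),cv2.minAreaRect(t[:,:2].astype(np.float32)))
b=(P[...,2]>62)&(P[...,2]<69)&(np.hypot(P[...,0]-595,P[...,1]+26)<40); cc=cv2.minEnclosingCircle(P[b][:,:2].astype(np.float32)); print(cc)
d=np.array(cv2.minAreaRect(t[:,:2].astype(np.float32))[0])-cc[0]; print(np.hypot(*d),np.degrees(np.arctan2(d[1],d[0])))
E
```

```text
9.75 [564.61938768   3.93806881 152.95665067]
295 max z 104.45398827345653 103.2052165149085 ((586.675048828125, -16.021974563598633), (8.25350284576416, 12.3860502243042), 44.49231719970703)
((595.1966552734375, -25.505435943603516), 25.91256332397461)
12.749659452504433 131.94208913167975
```

The key is down on the floor: top ~104, upright, 12.8 mm from the axis by camera. Now a precise look at the pulley.

{"fn": "servo_tool", "kwargs": {"motion": [[[-0.134,0.4,-0.02,0,0,0,0],[-0.134,0.4,-0.02,0,0,0,0],[-0.134,0.4,-0.02,0,0,0,0],[-0.134,0.4,-0.02,0,0,0,0],[-0.134,0.4,-0.02,0,0,0,0],[-0.134,0.4,-0.02,0,0,0,0],[-0.134,0.4,-0.02,0,0,0,0],[-0.134,0.4,-0.02,0,0,0,0]]]}}

```text
clock: 10.6
eef_pos: [498.3, 202.4, 142.7]
eef_rot: [-3.141, 0.0, 2.343]
wrist_force: [-0.5, -0.5, 0.4]
finger_gap: 93.8
finger_force: 0.0
```

```bash
cat > pul.py <<'E'
from h import *
s=manip.read_state(); print(s['clock'],s['eef_pos'],s['eef_rot'],s['joints'])
c=shot('wrist','w10'); P=cloud(c); h=cv2.cvtColor(c['frame'],cv2.COLOR_RGB2HSV)
g=np.hypot(P[...,0]-497.5,P[...,1]-203.5)<48
cs=[]
for lo,hi in ((36,43),(11,20)):
    q=P[g&(P[...,2]>lo)&(P[...,2]<hi)]; cc=cv2.minEnclosingCircle(q[:,:2].astype(np.float32)); cs.append(cc[0]); print(len(q),np.round(cc[0],1),round(cc[1],1),np.median(q[:,2]))
ctr=np.mean(cs,0)
y=g&(h[...,0]>18)&(h[...,0]<35)&(h[...,1]>140)&(h[...,2]>110)
for lo,hi in ((8,22),(35,45)):
    w=y&(P[...,2]>lo)&(P[...,2]<hi); d=P[w][:,:2].mean(0)-ctr; print('mark',w.sum(),np.hypot(*d).round(1),np.degrees(np.arctan2(d[1],d[0]))%360)
o=ray(c,0,0)[0]; k=(40-o[2])/(P[...,2]-o[2]); Q=o+(P-o)*k[...,None]; d=Q[...,:2]-ctr; r=np.hypot(d[...,0],d[...,1])
w=g&(r>16.5)&(r<20)&(P[...,2]<35); v=d[w]; a=np.degrees(np.arctan2(v[:,1],v[:,0]))%360
print('keyway',w.sum(),np.percentile(a,[0,3,97,100]).round(1),np.degrees(np.arctan2(*v.mean(0)[::-1]))%360)
E
python3 pul.py
```

```text
10.6 [498.27672791 202.37918314 142.65057558] [-3.14126348e+00  2.98407914e-05  2.34337761e+00] [ 3.17783618e-01  3.33158323e-01  1.62971361e+00 -1.85459962e-04
  1.17900333e+00 -4.54726820e-01]
1584 [499.2 204.9] 27.1 39.33670423250726
1874 [499.1 204.8] 40.5 15.218789572320617
mark 34 32.7 207.7064733423245
mark 11 23.8 208.0801530623373
keyway 38 [188.7 189.6 219.3 221.9] 204.85178653610396
```

{"fn": "servo_tool", "kwargs": {"motion": [[[0.0017,0.005,-0.08,0,0,0,0],[0.0017,0.005,-0.16,0,0,0,0],[0.0017,0.005,-0.22,0,0,0,0],[0.0017,0.005,-0.245,0,0,0,0],[0.0017,0.005,-0.245,0,0,0,0],[0.0017,0.005,-0.245,0,0,0,1],[0.0017,0.005,-0.245,0,0,0,1],[0.0017,0.005,-0.245,0,0,0,1],[0.0017,0.005,-0.245,0,0,0,1],[0.0017,0.005,-0.245,0,0,0,1]]], "newtons": 30}}

```text
clock: 11.65
eef_pos: [498.6, 206.4, 20.8]
eef_rot: [3.141, 0.0, 2.345]
wrist_force: [-2.7, -2.4, 1.2]
finger_gap: 57.5
finger_force: 1.6
```

{"fn": "servo_tool", "kwargs": {"motion": [[[0,0,0,0,0,0,1],[0,0,0,0,0,0,1],[0,0,0,0,0,0,1]]]}}

```text
clock: 11.95
eef_pos: [498.5, 206.3, 20.6]
eef_rot: [3.142, 0.0, 2.345]
wrist_force: [-2.1, -1.2, 5.4]
finger_gap: 53.3
finger_force: 30.0
```

{"fn": "servo_tool", "kwargs": {"motion": [[[0,0,0.06,0,0,0,1],[0,0,0.14,0,0,0,1],[0.02,-0.05,0.23,0,0,-0.04,1],[0.03,-0.12,0.23,0,0,-0.08,1],[0.04,-0.2,0.23,0,0,-0.125,1],[0.06,-0.28,0.23,0,0,-0.17,1],[0.08,-0.36,0.23,0,0,-0.21,1],[0.1,-0.44,0.23,0,0,-0.26,1],[0.12,-0.52,0.23,0,0,-0.3,1],[0.127,-0.589,0.23,0,0,-0.35,1]]]}}

```text
clock: 12.95
eef_pos: [562.2, -90.2, 134.9]
eef_rot: [-3.141, 0.0, 1.247]
wrist_force: [1.4, -0.2, -1.5]
finger_gap: 53.3
finger_force: 30.0
```

{"fn": "servo_tool", "kwargs": {"motion": [[[0,0,0,0,0,-0.0275,1],[0,0,0,0,0,-0.0555,1],[0,0,0,0,0,-0.0555,1],[0,0,0,0,0,-0.0555,1]]]}}

```text
clock: 13.35
eef_pos: [561.9, -88.0, 135.1]
eef_rot: [-3.141, 0.0, 1.081]
wrist_force: [-0.2, -0.1, -2.8]
finger_gap: 53.3
finger_force: 30.0
```

```bash
cat > hold.py <<'E'
from h import *
import sys
s=manip.read_state(); print(s['clock'],s['eef_pos'],s['eef_rot'],s['finger_gap'],s['wrist_force'])
n=sys.argv[1]; c=shot('wrist',n); P=cloud(c); h=cv2.cvtColor(c['frame'],cv2.COLOR_RGB2HSV)
tcp=s['eef_pos']; psi=s['eef_rot'][2]; ex=np.array([np.cos(psi),np.sin(psi)]); ey=np.array([np.sin(psi),-np.cos(psi)])
Z=P[...,2]-tcp[2]; g=np.hypot(P[...,0]-tcp[0],P[...,1]-tcp[1])
cs=[]
for nm,lo,hi,rr in (('disc',-9,-2,46),('bosstop',16,23,26.)):
    w=(Z>lo)&(Z<hi)&(g<rr); q=P[w]; 
    if len(q)<10: print(nm,len(q)); continue
    cc=cv2.minEnclosingCircle(q[:,:2].astype(np.float32)); A=np.c_[q,np.ones(len(q))]; 
    co=np.linalg.lstsq(np.c_[q[:,:2]-tcp[:2],np.ones(len(q))],q[:,2],rcond=None)[0]
    t=np.array(cc[0])-tcp[:2]; cs.append(cc[0]); print(nm,len(q),np.round(cc[0],1),round(cc[1],1),'tool',(t@ex).round(1),(t@ey).round(1),'slope ex,ey',(co[:2]@ex).round(3),(co[:2]@ey).round(3),'dz',co[2]-tcp[2])
y=(g<45)&(h[...,0]>18)&(h[...,0]<35)&(h[...,1]>130)&(h[...,2]>100)
for lo,hi in ((-12,0),(14,25)):
    w=y&(Z>lo)&(Z<hi)
    if w.sum(): d=P[w][:,:2].mean(0)-cs[-1]; print('mark',w.sum(),np.hypot(*d).round(1),np.degrees(np.arctan2(d[1],d[0]))%360)
b=(P[...,2]>62)&(P[...,2]<69)&(np.hypot(P[...,0]-595,P[...,1]+26)<40)
if b.sum()>50: print('collar',b.sum(),cv2.minEnclosingCircle(P[b][:,:2].astype(np.float32)))
b=(P[...,2]>97)&(P[...,2]<107)&(np.hypot(P[...,0]-595,P[...,1]+26)<25)
yy=(h[...,0]>10)&(h[...,0]<30)&(h[...,1]>110)
if b.sum(): print('stub',cv2.minEnclosingCircle(P[b&~yy][:,:2].astype(np.float32)) if (b&~yy).sum() else 0,'key',cv2.minAreaRect(P[b&yy][:,:2].astype(np.float32)) if (b&yy).sum() else 0)
E
python3 hold.py w11
```

```text
13.35 [561.85503262 -88.02814712 135.081891  ] [-3.14119932e+00  9.26792586e-05  1.08120475e+00] 53.347565678091605 [-0.21800151 -0.1166032  -2.84046845]
disc 3109 [563.8 -88.2] 40.5 tool 0.8 1.8 slope ex,ey -0.008 -0.001 dz -5.473713216409408
bosstop 3660 [561.9 -88. ] 26.0 tool 0.0 0.0 slope ex,ey 0.001 -0.001 dz 18.60356506141187
mark 83 31.5 132.97048334448596
mark 42 22.3 132.61525189602798
collar 2044 ((595.6246337890625, -25.851449966430664), 26.098112106323242)
stub ((594.6657104492188, -22.274799346923828), 7.397130489349365) key ((586.5562744140625, -15.791571617126465), (9.034845352172852, 11.086631774902344), 44.17331314086914)
```

View pics/w11.png

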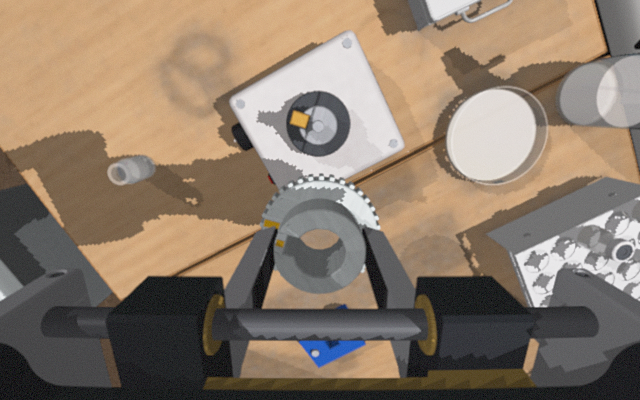

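The picture shows the pulley level in the fingers at (320,230), keyway mark at (275,228). The shaft with the brass key top is at (318,125) and (298,119). I recompute the centre with a cleaner mask.

```bash
python3 - <<'E'
from h import *
from scipy.optimize import least_squares
c=dict(np.load('/tmp/w11.npz')); P=cloud(c); h=cv2.cvtColor(c['frame'],cv2.COLOR_RGB2HSV)
tcp=np.array([561.855,-88.028,135.08]); psi=1.0812; ex=np.array([np.cos(psi),np.sin(psi)]); ey=np.array([np.sin(psi),-np.cos(psi)])
D=P[...,:2]-tcp[:2]; X=D@ex; Y=D@ey; Z=P[...,2]-tcp[2]
w=(Z>15)&(Z<23)&(X>8.8)&(X<35)&(abs(Y)<32); t=np.c_[X[w],Y[w]]
# outer rim of boss top: farthest per angle bin
def rim(t,c0,a0,a1,f):
    d=t-c0; a=np.degrees(np.arctan2(d[:,1],d[:,0])); r=np.hypot(*d.T); o=[]
    for k in range(a0,a1,5):
        s=(a>=k)&(a<k+5)
        if s.sum()>2: o.append(t[s][np.argmax(f*r[s])])
    return np.array(o)
def fitc(o,R0):
    f=least_squares(lambda p:np.hypot(o[:,0]-p[0],o[:,1]-p[1])-p[2],[0,0,R0],loss='soft_l1',f_scale=.5); return f.x.round(2),np.abs(f.fun).mean().round(2)
print('boss rim',fitc(rim(t,[0,1.5],-65,65,1),27))
w=(Z>-9)&(Z<-1)&(X>8.8)&(X<45)&(abs(Y)<45); t2=np.c_[X[w],Y[w]]
print('disc rim',fitc(rim(t2,[0,1.5],-70,70,1),40.5))
w=(Z>15)&(Z<23)&(abs(X)<26)&(abs(Y-1)<24); t3=np.c_[X[w],Y[w]]; print('bore',fitc(rim(t3,[0,1.],-180,180,-1),15))
y=(h[...,0]>18)&(h[...,0]<35)&(h[...,1]>130)&(h[...,2]>100)&(np.hypot(X,Y)<45)
for lo,hi in ((-12,0),(14,25)):
    w=y&(Z>lo)&(Z<hi); m=P[w][:,:2].mean(0)
    for cc in ((563.2,-88.0),(563.8,-88.2)): d=m-cc; print(lo,cc,np.hypot(*d),np.degrees(np.arctan2(d[1],d[0])))
print('Ztop',np.median(Z[(Z>15)&(Z<23)&(X>8.8)&(abs(Y)<25)]))
E
```

```text
boss rim (array([ 0.99,  1.77, 26.81]), np.float64(0.06))
disc rim (array([ 1.54,  2.25, 39.28]), np.float64(0.59))
bore (array([ 1.06,  1.52, 15.15]), np.float64(0.7))
-12 (563.2, -88.0) 32.416083982814406 134.6885867711954
-12 (563.8, -88.2) 32.98146305697484 135.1852845841033
14 (563.2, -88.0) 23.22220732930587 135.02706557352707
14 (563.8, -88.2) 23.789704584202465 135.70764409696878
Ztop 18.55392243799355
```

{"fn": "servo_tool", "kwargs": {"motion": [[[0.0632,0.1244,0,0,0,-0.008,1],[0.0632,0.1244,0,0,0,-0.008,1],[0.0632,0.1244,0,0,0,-0.008,1],[0.0632,0.1244,-0.008,0,0,-0.008,1],[0.0632,0.1244,-0.012,0,0,-0.008,1],[0.0632,0.1244,-0.012,0,0,-0.008,1]]]}}

```text
clock: 14.0
eef_pos: [593.1, -26.7, 128.9]
eef_rot: [-3.141, 0.0, 1.053]
wrist_force: [-0.3, -0.3, -2.5]
finger_gap: 53.4
finger_force: 30.0
```

```bash
python3 - <<'E'
from h import *
s=manip.read_state(); print(s['clock'],s['eef_pos'],s['eef_rot'],s['wrist_force'])
c=shot('wrist','w12'); cv2.imwrite('pics/w12c.png',cv2.resize(c['frame'][160:310,230:410,::-1],None,fx=4,fy=4,interpolation=cv2.INTER_CUBIC))
E
```

```text
14.0 [593.08430736 -26.73441932 128.89498476] [-3.14089354e+00  3.97204771e-04  1.05274744e+00] [-0.25817302 -0.26587561 -2.503986  ]
```

View pics/w12c.png

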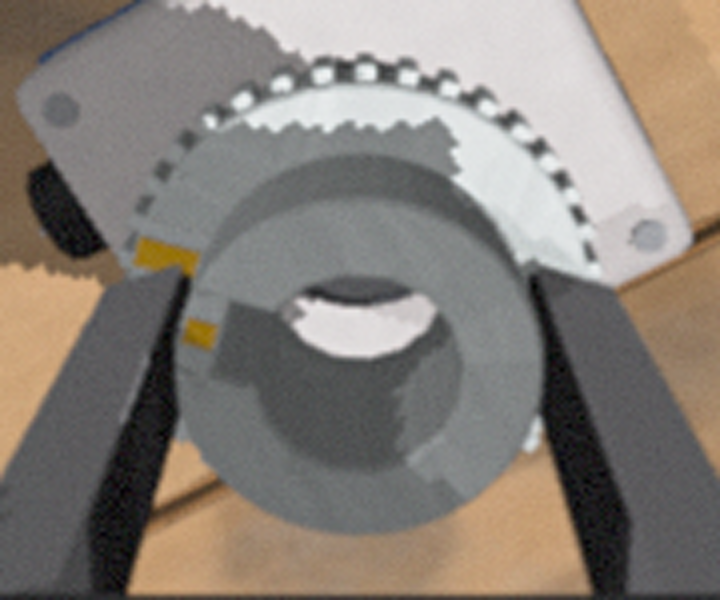

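The crop shows the pulley level, its keyway at (230,345) on the key's side. Through the bore only the housing and collar edge show, which fits being centred. A settle step first.

{"fn": "servo_tool", "kwargs": {"motion": [[[0,0,0,0,0,0,1],[0,0,0,0,0,0,1]]]}}

```text
clock: 14.25
eef_pos: [593.5, -26.3, 129.5]
eef_rot: [3.141, -0.0, 1.053]
wrist_force: [-0.2, -0.2, -2.4]
finger_gap: 53.4
finger_force: 30.0
```

{"fn": "servo_tool", "kwargs": {"motion": [[[0,0.001,0,0,0,0,1],[0,0.001,-0.004,0,0,0,1],[0,0.001,-0.007,0,0,0,1],[0,0.001,-0.009,0,0,0,1],[0,0.001,-0.011,0,0,0,1],[0,0.001,-0.0125,0,0,0,1],[0,0.001,-0.0125,0,0,0,1]]]}}

```text
clock: 14.95
eef_pos: [593.5, -25.5, 123.0]
eef_rot: [-3.141, 0.0, 1.053]
wrist_force: [-0.2, -0.1, -2.0]
finger_gap: 53.3
finger_force: 30.0
```

{"fn": "servo_tool", "kwargs": {"motion": [[[0,0,-0.002,0,0,0,1],[0,0,-0.004,0,0,0,1],[0,0,-0.006,0,0,0,1],[0,0,-0.008,0,0,0,1],[0,0,-0.01,0,0,0,1],[0,0,-0.01,0,0,0,1]]]}}

```text
clock: 15.55
eef_pos: [593.5, -25.5, 117.9]
eef_rot: [-3.141, 0.0, 1.053]
wrist_force: [0.5, -0.1, -2.3]
finger_gap: 53.3
finger_force: 30.0
```

{"fn": "servo_tool", "kwargs": {"motion": [[[0,0,-0.004,0,0,0,1],[0,0,-0.008,0,0,0,1],[0,0,-0.011,0,0,0,1],[0,0,-0.013,0,0,0,1],[0,0,-0.015,0,0,0,1],[0,0,-0.017,0,0,0,1],[0,0,-0.017,0,0,0,1]]]}}

```text
clock: 16.25
eef_pos: [593.5, -25.5, 109.5]
eef_rot: [-3.141, 0.0, 1.053]
wrist_force: [-0.1, -0.0, -1.9]
finger_gap: 53.4
finger_force: 30.0
```

{"fn": "servo_tool", "kwargs": {"motion": [[[0,0,-0.002,0,0,0,1],[0,0,-0.004,0,0,0,1],[0,0,-0.006,0,0,0,1],[0,0,-0.008,0,0,0,1],[0,0,-0.01,0,0,0,1],[0,0,-0.01,0,0,0,1]]]}}

```text
clock: 16.85
eef_pos: [593.5, -25.5, 104.4]
eef_rot: [-3.141, 0.0, 1.053]
wrist_force: [0.0, -0.4, -2.5]
finger_gap: 53.4
finger_force: 30.0
```

{"fn": "servo_tool", "kwargs": {"motion": [[[0,0,-0.005,0,0,0,1],[0,0,-0.01,0,0,0,1],[0,0,-0.015,0,0,0,1],[0,0,-0.02,0,0,0,1],[0,0,-0.024,0,0,0,1],[0,0,-0.028,0,0,0,1],[0,0,-0.031,0,0,0,1],[0,0,-0.031,0,0,0,1]]]}}

```text
clock: 17.65
eef_pos: [593.4, -25.5, 88.9]
eef_rot: [-3.141, 0.0, 1.053]
wrist_force: [0.9, -0.3, -1.8]
finger_gap: 53.6
finger_force: 30.0
```

{"fn": "servo_tool", "kwargs": {"motion": [[[0,0,-0.001,0,0,0,1],[0,0,-0.002,0,0,0,1],[0,0,-0.003,0,0,0,1],[0,0,-0.003,0,0,0,1]]]}}

```text
clock: 18.05
eef_pos: [593.6, -25.5, 87.6]
eef_rot: [3.142, -0.0, 1.053]
wrist_force: [0.5, 1.2, -2.3]
finger_gap: 53.3
finger_force: 30.0
```

Within ~1 mm of home. I go down half-millimetre steps until contact, then release.

{"fn": "servo_tool", "kwargs": {"motion": [[[0,0,-0.0006,0,0,0,1],[0,0,-0.0012,0,0,0,1],[0,0,-0.0016,0,0,0,1],[0,0,-0.0016,0,0,0,1]]]}}

```text
clock: 18.45
eef_pos: [593.5, -25.5, 86.7]
eef_rot: [-3.142, 0.0, 1.053]
wrist_force: [-0.2, 0.3, -1.9]
finger_gap: 53.3
finger_force: 30.0
```

{"fn": "servo_tool", "kwargs": {"motion": [[[0,0,0,0,0,0,0.3],[0,0,0,0,0,0,0.2],[0,0,0,0,0,0,0.1],[0,0,0,0,0,0,0],[0,0,0,0,0,0,0],[0,0,0.06,0,0,0,0],[0,0,0.14,0,0,0,0],[-0.05,-0.09,0.16,0,0,0,0],[-0.05,-0.09,0.16,0,0,0,0],[-0.05,-0.09,0.16,0,0,0,0]]]}}

```text
clock: 19.45
eef_pos: [568.4, -71.2, 167.1]
eef_rot: [3.141, -0.0, 1.052]
wrist_force: [0.1, -0.4, -0.1]
finger_gap: 93.9
finger_force: 0.0
```

```bash
python3 - <<'E'
from h import *
s=manip.read_state(); print(s['clock'],s['eef_pos'],s['wrist_force'])
for n in ('wrist','side','top'):
    c=shot(n,n+'9'); P=cloud(c); h=cv2.cvtColor(c['frame'],cv2.COLOR_RGB2HSV)
    g=np.hypot(P[...,0]-594.5,P[...,1]+26)<44
    for lo,hi in ((76,88),(100,112)):
        w=g&(P[...,2]>lo)&(P[...,2]<hi)&(P[...,2]<112); q=P[w]
        if len(q)>20:
            co=np.linalg.lstsq(np.c_[q[:,:2]-[594.5,-26],np.ones(len(q))],q[:,2],rcond=None)[0]
            print(n,lo,len(q),cv2.minEnclosingCircle(q[:,:2].astype(np.float32)),np.median(q[:,2]).round(2),'slope',co[:2].round(3))
    cv2.imwrite(f'pics/{n}9.png',c['frame'][:,:,::-1])
E
```

```text
19.45 [568.37541088 -71.15088732 167.14681239] [ 0.0837303  -0.38001937 -0.0697964 ]
wrist 76 2886 ((595.452392578125, -25.593578338623047), 40.692604064941406) 81.19 slope [-0.001 -0.002]
wrist 100 2703 ((595.3594970703125, -25.75160026550293), 27.105730056762695) 105.16 slope [ 0.008 -0.006]
side 76 369 ((592.7686767578125, -26.64521598815918), 41.077877044677734) 82.29 slope [0.01  0.025]
side 100 302 ((592.2200317382812, -26.329050064086914), 28.487781524658203) 106.06 slope [0.019 0.008]
top 76 134 ((595.7579956054688, -19.837400436401367), 38.25761413574219) 81.46 slope [ 0.001 -0.049]
top 100 60 ((593.6641235351562, -17.241226196289062), 20.878328323364258) 105.78 slope [0.034 0.014]
```

Pulley top is at ~106 and the disc at ~82, level and centred within 0.2 mm, so it sits home. Handing in.

```bash
python3 -c "
from cell import manip
print(manip.sign_off())"
```

```text
the job is handed in; nothing more can be done
None
```

The job is handed in at about 20 s: the key stands on the slot's floor, and the pulley sits level and fully home on the collar; the hand-in returned no verdict.

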